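# Run the spice grinder in pulse: bowl under the chute, bayonet lid held at half turn

## Task

Get the spice grinder going in pulse mode: first slide the small enamel bowl along the worktop (do not lift it) until it stands centred under the grinder's chute, and let go of it. Then fit the loose lid into the top of the grinder, its two lugs down through the two slots until the brim is fully home, and turn it clockwise, seen from above, half way to its lock, so that the lid's bar grip points at the single raised mark on the rim. Hold it there against the return spring and finish while still gripping it; do not turn it on into the lock click at the double mark, and leave the other things alone.

Things in the scene. Friction and masses are not known exactly. Their poses are not given: they have to be found in the camera images.
- grinder: white and steel spice grinder, fixed: round body 90 mm across (foot 100, bars on the rim 98), 130 mm high. Origin on its axis at worktop level. Chute at its own -x side, 30 mm wide, reaching 115 mm from the axis, 56 to 78 mm above the worktop. On the rim, each repeated half a turn round: a 12 mm black bar at each slot, a single thin bar half way to the lock, a pair of thin bars at the lock
- socket (a point): centre of the grinder's open top, at rim height (130 mm); axes as the grinder's. A 6 mm thick flange leaves a round hole of 56 mm with two 19 mm wide slots towards its +x and -x (the chute lies below the -x slot); below it the cavity is 72 mm across and 28 mm deep from the rim
- half_mark (a point): same point as socket, but its x axis points at the half-way mark, 0.61 rad (35 degrees) clockwise from the slots seen from above; at half turn the lid's x axis lies along it, either way round. The lock mark is at 1.22 rad (70 degrees)
- outlet (a point): mouth of the chute, on its underside 56 mm above the worktop, 98 mm from the grinder's axis; the bowl's centre belongs below it
- ring (a joint): spring-loaded switch ring in the grinder, rad: 0 at rest, grows clockwise from above. The lid in the slots turns freely for about 0.15 rad, then its lugs take the ring along (ring = lid's turn - 0.15, so 0.46 at half turn). The spring pushes back with 0.04 N m at first, 0.09 at half turn. The lock pin starts to bite at 0.8; the lock is at 1.07
- lid: loose white lid, about 90 g, standing on its plug; origin at the centre of the plug's underside. Plug 51 mm across, 20 mm high, the lowest 6 mm tapering to 40 mm; two lugs 12 mm wide, 6 to 12 mm above the underside, along its +x and -x, 66 mm across; brim 80 mm across, 20 to 27 mm up. Alike after half a turn. Fully home, the brim rests on the rim: origin 20 mm below socket
- lid_grip (a point): middle of the lid's bar grip, 49 mm above the lid's origin; the bar lies along x (in line with the lugs), 52 mm long, 14 mm wide, from 27 to 60 mm above the lid's origin
- bowl: loose small white enamel bowl with a thin blue rim, 102 mm across the rim, narrower at the foot, 43 mm high; origin at the centre of its underside
- mug: white straight mug, 68 mm wide without its handle, 98 mm high; a bystander, origin on its underside
- tumbler: upside-down steel tumbler, 68 mm wide, 92 mm high; a bystander, origin on its underside
- glass: clear drinking glass, 80 mm wide, 91 mm high; a bystander, origin on its underside

How it is judged:
On the way, in this order (a step that is already met when the one before it is completed fails the run):
1. the bowl stands under the chute and is let go (horizontal distance between bowl and outlet below 0.025 m and height (world z) of bowl below 0.008 m and angle between bowl's own z axis and vertical below 0.1 rad and contact force between the fingers and bowl below 0.1 N and linear speed of bowl below 0.01 m/s), for 0.2 s.
2. the lid is fully home in the grinder's top (horizontal distance between lid and socket below 0.005 m and z of lid in the frame of socket between -0.024 and -0.0155 m and angle between lid's own z axis and vertical below 0.1 rad), for 0.2 s.
3. the lid is held at half turn (all of step 2 and angle between the x axis of lid and the x axis of half_mark, either way round below 0.17 rad and value of joint ring between 0.22 and 0.7 rad and contact force between the fingers and lid above 2 N), for 1 s.
At the end, for the whole second after the job is handed in: Bowl upright on the worktop, centre within 25 mm of the point below the chute mouth; lid fully home (4 mm in height, 5 mm off axis, level), bar within 0.17 rad of the half-way mark, ring between 0.22 and 0.7 rad, still, gripped by the fingers (all of step 3 and horizontal distance between bowl and outlet below 0.025 m and height (world z) of bowl below 0.008 m and angle between bowl's own z axis and vertical below 0.1 rad and angular speed of lid below 0.1 rad/s); the arm keeps its last pose, push and grip.
It fails at once if the lid is turned on into the lock click (value of joint ring above 0.85 rad).
It fails at once if the bowl is lifted or tipped over (height (world z) of bowl above 0.025 m or angle between bowl's own z axis and vertical above 0.6 rad).
It fails at once if a bystander is pushed away (distance of any of mug, tumbler, glass from where it was at the start of the episode above 0.03 m).
It also fails if it takes over 61 s, if anything falls off the work surface, if the arm or the gripper's body presses on something with over 40 N, if the wrist force passes 120 N, or if a joint passes its speed limit or range.

## Robot

A 6-joint arm with a two-finger parallel gripper is mounted at the origin on a cart in front of the work surface, level with it; the furniture and walls round the work are solid. World frame = base frame: x ahead of the robot, y to its left, z up, the work surface at z = 0. Lengths are in m, angles in rad, forces in N, time in s.
With the tool pointing down it reaches from about 0.35 to 0.975 m from the base axis. Payload 4.9 kg.
Tool frame: the origin (TCP) lies at the very end of the fingers, on their centre line; the grasp point (between the pads) lies 19 mm behind it; z points along the fingers, y is the line along which they close (so a half turn about z gives the same grasp; the last joint's range is limited). The gripper opens to 85 mm and grips with 20 to 120 N. Pads are 22 mm wide; open, the fingers measure 114 mm over their backs; the gripper's body (76 mm by 85 mm) begins 54 mm behind the grasp point. The pads swing forward as they close: fully open they stand 13 mm farther back than shut.
Start: joints at [1.173, 0.053, 1.613, -0, 1.476, -0.119], TCP at [0.172, 0.601, 0.231] pointing down, gripper open.
Joint ranges: [-3.01, 3.01], [-1.01, 2.22], [0.06, 2.58], [-1.02, 4.17], [0.09, 2.62], [-3.14, 3.14]. Speed limits (rad/s): [2.57, 2.57, 3.14, 3.14, 3.14, 3.14].

## Interface

Orientations are given as a unit quaternion [w, x, y, z].
In Python, from plant import state, optics, ticket, nets gives the robot as it stands. The module is installed in compiled form; this text tells all that it offers.
- The arm moves only by the shell command python3 -m inch 'ROWS' [OPENING]. ROWS is JSON, a list of rows, each an object of numbers: "dx", "dy", "dz": the shift along the tool's x, y, z as a fraction of full scale; "rx", "ry", "rz": the turn, a rotation vector about the tool's x, y, z as a fraction of full scale. In form: [{"dx": .., "dy": .., "dz": .., "rx": .., "ry": .., "rz": ..}, ...]. A call has 1 to 5 rows; each row is the pose to reach, as a shift and turn from the pose commanded when the call began, along the tool's axes at that moment; what a row does not reach only later rows make up. Full scale, the value 1, is 0.8 m for a shift and 1.5 rad for a turn. A row lasts 1/10 s, in which the tool goes at most 50 mm and 8.59 degrees, less where a joint would pass 70% of its speed; a pose out of reach is approached as far as the arm can. A call with a number of a shift or a turn outside -1 to 1 is refused whole. A call with a gripper value outside its range is refused whole. OPENING is the opening, from -1 (shut) to 1 (fully open), set as the call begins (- or left out, the last holds). The fingers move at their own pace and stop on an object; the grip force is fixed at half the most. Time passes only in rows, so rows that repeat a pose let the fingers close. It gives the time, the measured TCP pose, the force, the opening and the grip force at its end, in the units of the state.
- state(): the state, without advancing time (a new reading comes with each control period).
- optics.grab_frame(name): name is "side" or "top"; returns the picture (384x512x3 uint8, red, green, blue); there is no depth.
- optics.camera_info(name): a dict with "fx", "fy", "cx", "cy" (pixels), "k1" (the pictures are not rectified: a ray, as slopes to the right and down, at radius r is drawn at 1 + k1 r^2 times it, then the intrinsics apply), "R" (3x3) and "t" (3): a world point X has camera coordinates R X + t. Camera axes: x right, y down, z forward; pixel columns grow to the right and rows downward; lengths in m; the calibration is good to about 2 mm. A picture is of the moment at which its call begins. camera_info takes no time and is no camera call.
- ticket.job_done(): hands the job in; it is judged then, once.
Trained networks look in the newest picture that a camera, given by its name, has taken for a name from the list of things; names that differ only in an ending like _2 or _b are one class to them, and where a whole thing is asked for, a point or a joint stands for the part that bears it (a point fixed in the world has none). Each returns a list of dicts, best first, with "confidence" (0 to 1); they miss things now and then, are a little off and sometimes report something else, mostly with a low value. They report only what shows in the picture. A call takes as long as a camera call.
- nets.boxes_of(camera, name): "bbox" ([centre column, centre row, width, height] in pixels, round what is visible of it).
- nets.outline_of(camera, name): "pixels" (384x512 bool, what is visible of it) and "bbox" ([centre column, centre row, width, height] in pixels, round what is visible of it).
The state is a dict: "time": time; "joint_pos": joint angles; "joint_vel": joint speeds; "joint_efforts": joint torques, N m; "tool_pos": TCP position; "tool_rot": TCP orientation; "contact_force": force on the tool from outside, world axes, zero at the start; "ft_torque": the same for the moment, N m; "gripper_width": opening from 0.0 (shut) to 1.0 (fully open); "grasp_force": force on a finger pad.
Only numpy, scipy, OpenCV 4.12 (cv2) and the standard library are available. Lean on these libraries where they do the work, as an engineer would, in place of code of your own. Each camera call takes 0.05 s, during which the arm holds its last target. There are 200 camera calls.

## Working session

There is one attempt and no reset: what is moved stays moved. The work goes in short steps, Python scripts to look and compute and a shell command to move; the robot and the scene stay as the last step left them, time stands still between calls to the robot, and variables do not carry over. Pictures are saved under pics/ and viewed, at most 10 in all, crops included, and the job is handed in when it is done.

```bash
mkdir -p pics
python3 - <<'E'
from plant import state, optics, nets
import cv2,numpy as np
np.set_printoptions(precision=4,suppress=True)
for c in("side","top"):
    im=optics.grab_frame(c); cv2.imwrite(f"pics/{c}0.png",im[:,:,::-1])
    i=optics.camera_info(c); print(c,i)
    for n in("grinder","lid","bowl","mug","tumbler","glass"):
        print(n,[(np.round(b["bbox"],1).tolist(),round(b["confidence"],2)) for b in nets.boxes_of(c,n)[:2]])
print(state())
E
```

```text
side {'fx': 493.8732460444427, 'fy': 493.8732460444427, 'cx': 258.7869326504983, 'cy': 191.48055135838993, 'k1': -0.04410183889086054, 'R': array([[ 0.8124, -0.5829, -0.0148],
       [-0.3694, -0.4949, -0.7865],
       [ 0.4511,  0.6445, -0.6174]]), 't': array([-0.4026,  0.3389,  1.2021])}
grinder [([272.4, 221.2, 56.2, 60.9], 0.72)]
lid [([290.1, 305.1, 31.4, 30.9], 0.84)]
bowl [([213.4, 210.7, 33.3, 23.4], 0.8)]
mug [([174.2, 165.4, 20.9, 38.1], 0.93)]
tumbler [([348.9, 232.6, 25.1, 37.5], 0.97)]
glass [([290.1, 180.6, 23.3, 40.0], 0.93)]
top {'fx': 409.76191880954315, 'fy': 409.76191880954315, 'cx': 263.86919039643954, 'cy': 188.13616535125732, 'k1': -0.09581754759844958, 'R': array([[ 0.0123, -0.9999, -0.0045],
       [-0.9785, -0.0111, -0.2061],
       [ 0.2061,  0.0069, -0.9785]]), 't': array([0.0917, 0.5781, 1.2942])}
grinder []
lid [([365.5, 233.4, 20.3, 25.8], 0.81)]
bowl [([233.8, 221.5, 28.4, 32.4], 0.89), ([299.3, 200.7, 34.2, 56.3], 0.7)]
mug [([155.0, 222.6, 25.0, 25.9], 0.9), ([301.1, 187.9, 20.1, 17.4], 0.25)]
tumbler [([335.6, 150.4, 23.1, 22.2], 0.78)]
glass [([247.6, 147.2, 21.3, 29.6], 0.58), ([234.7, 223.8, 30.7, 31.5], 0.42)]
{'time': 0.7, 'joint_pos': array([ 1.173 ,  0.0526,  1.6129, -0.    ,  1.476 , -0.119 ]), 'joint_vel': array([ 0.0023,  0.001 , -0.0005,  0.0017,  0.0002,  0.0011]), 'joint_efforts': array([  0.0007, -39.3547, -37.0377,  -0.    ,   0.0003,  -0.    ]), 'tool_pos': array([0.172 , 0.6009, 0.2314]), 'tool_rot': array([0.    , 0.139 , 0.9903, 0.    ]), 'contact_force': array([-0.0392,  0.2573,  0.5428]), 'ft_torque': array([-0.0168, -0.0324, -0.0253]), 'grasp_force': 0.0, 'gripper_width': 0.9971234228791328}
```

Run:
```python
import cv2
a=cv2.imread("pics/top0.png")[125:275,200:400]; cv2.imwrite("pics/topc.png",cv2.resize(a,None,fx=4,fy=4,interpolation=cv2.INTER_CUBIC))
a=cv2.imread("pics/side0.png")[150:330,150:380]; cv2.imwrite("pics/sidec.png",cv2.resize(a,(759,594),interpolation=cv2.INTER_CUBIC))
```

```text
(no output)
```

View pics/topc.png

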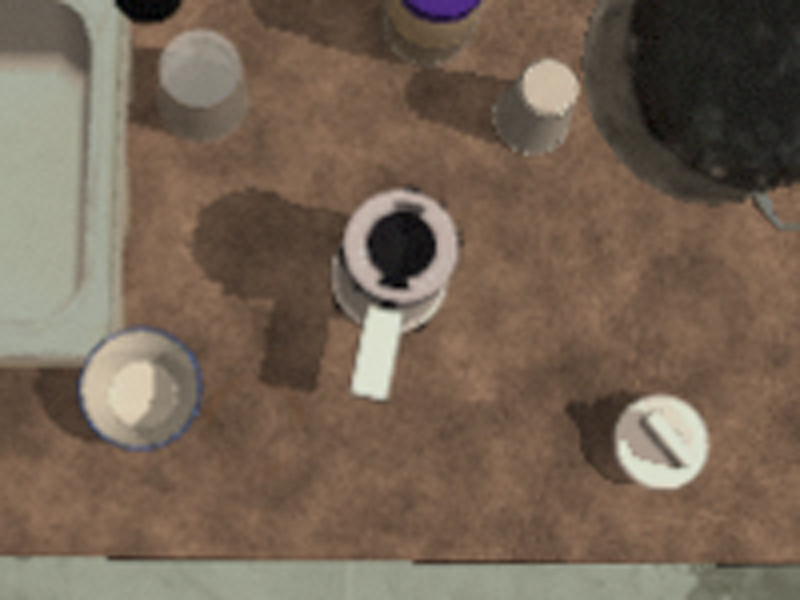

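View pics/sidec.png

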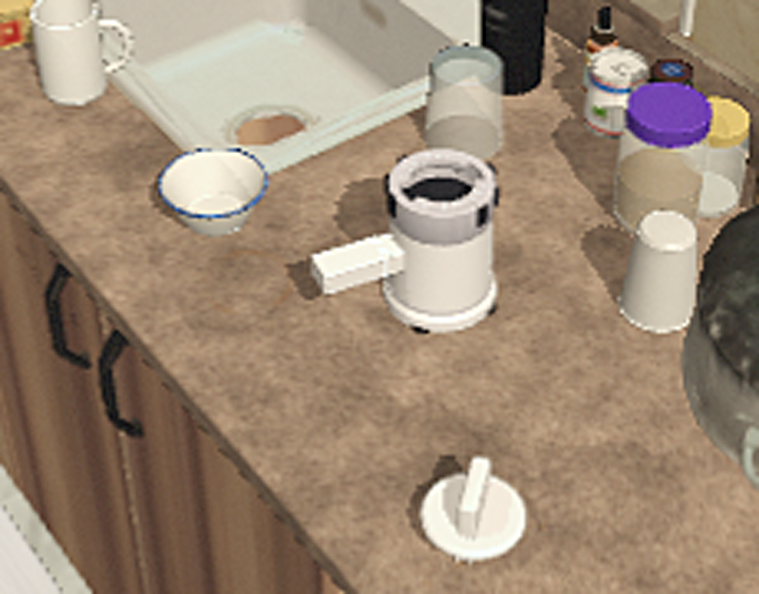

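The top crop shows the bowl rim at (140,388) r61, the grinder hole at (401,245), the chute from (385,310) to (370,398), the lid brim at (661,441), and the bar running from upper left to lower right. In the side crop the rim is at about (441,182), the bowl rim at (213,184) and the lid brim at (473,512).

```bash
cat > h.py <<'E'
import cv2,numpy as np
from plant import state, optics, nets
np.set_printoptions(precision=4,suppress=True)
def ray(c,uv):
    i=optics.camera_info(c); d=np.array([(uv[0]-i["cx"])/i["fx"],(uv[1]-i["cy"])/i["fy"]])
    s=d.copy()
    for _ in range(20): s=d/(1+i["k1"]*(s@s))
    R=np.array(i["R"]); t=np.array(i["t"])
    return -R.T@t, R.T@np.array([s[0],s[1],1])
def atz(c,uv,z):
    o,d=ray(c,uv); return (o+d*(z-o[2])/d[2])[:2]
def proj(c,X):
    i=optics.camera_info(c); p=np.atleast_2d(X)@np.array(i["R"]).T+i["t"]; s=p[:,:2]/p[:,2:]
    s=s*(1+i["k1"]*(s**2).sum(1,keepdims=True)); return s*[i["fx"],i["fy"]]+[i["cx"],i["cy"]]
def circ(x,y,z,r,n=72):
    a=np.linspace(0,2*np.pi,n,endpoint=False); return np.c_[x+r*np.cos(a),y+r*np.sin(a),0*a+z]
E
python3 - <<'E'
from h import *
T=lambda u,v:((u+.5)/4-.5+200,(v+.5)/4-.5+125)
S=lambda u,v:((u+.5)/3.3-.5+150,(v+.5)/3.3-.5+150)
for n,c,p,z in[("rim","top",T(401,247),.13),("slot+","top",T(410,207),.13),("slot-","top",T(397,283),.13),
 ("chute near","top",T(385,310),.078),("chute tip","top",T(370,398),.078),("bowl","top",T(140,388),.043),("lid","top",T(661,441),.027),
 ("barA","top",T(648,413),.06),("barB","top",T(690,462),.06),
 ("rim","side",S(441,182),.13),("bowl","side",S(213,184),.043),("lid","side",S(473,512),.027),
 ("barA","side",S(480,462),.06),("barB","side",S(468,503),.06)]:
    print(n,c,atz(c,p,z))
E
python3 - <<'E'
import cv2,numpy as np
a=cv2.imread("pics/top0.png")[215:255,345:390]; b=cv2.imread("pics/side0.png")[280:325,270:315]
c=cv2.imread("pics/top0.png")[165:230,275:330]; d=cv2.imread("pics/side0.png")[190:255,240:305]
r=lambda x:cv2.resize(x,(390,295),interpolation=cv2.INTER_CUBIC)
cv2.imwrite("pics/z.png",np.vstack([np.hstack([r(a),r(b)]),np.hstack([r(c),r(d)])]))
E
```

```text
rim top [ 0.5693 -0.0148]
slot+ top [ 0.6016 -0.0221]
slot- top [ 0.5405 -0.0115]
chute near top [ 0.5282 -0.0058]
chute tip top [0.4565 0.0064]
bowl top [0.4667 0.1937]
lid top [ 0.4289 -0.2394]
barA top [ 0.4484 -0.2215]
barB top [ 0.4088 -0.2547]
rim side [ 0.5672 -0.0197]
bowl side [0.4623 0.1856]
lid side [ 0.4258 -0.2434]
barA side [ 0.442 -0.23 ]
barB side [ 0.4106 -0.255 ]
```

View pics/z.png

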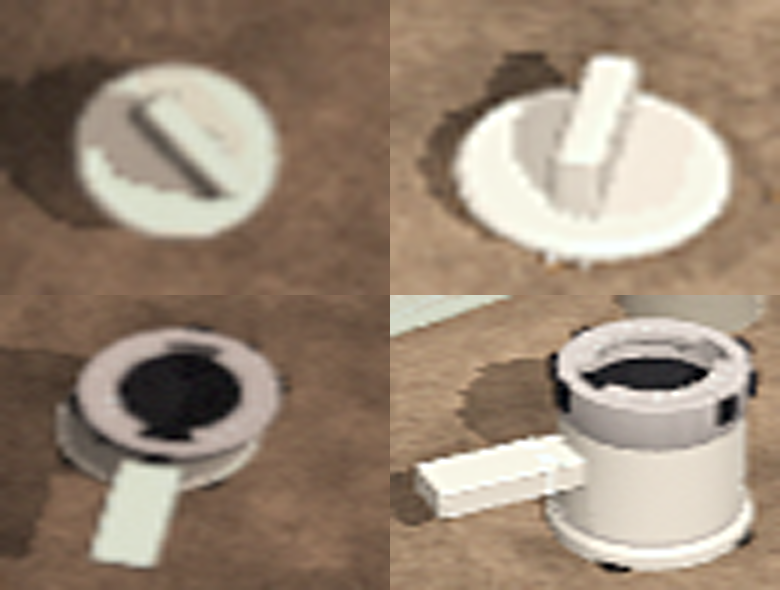

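```bash
cat >> h.py <<'E'
from scipy.spatial.transform import Rotation as Ro
def to(x,y,z,th):
    "fractions to reach pointing-down TCP pose with tool y at world angle th"
    s=state(); w=s["tool_rot"]; R=Ro.from_quat([w[1],w[2],w[3],w[0]])
    c,n=np.cos(th),np.sin(th); G=Ro.from_matrix(np.array([[n*-1,c,0],[c,n,0],[0,0,-1]]).T.T) if 0 else Ro.from_matrix(np.column_stack([[-n,c,0],[c,n,0],[0,0,-1]]))
    d=R.inv().apply(np.array([x,y,z])-s["tool_pos"])/.8; r=(R.inv()*G).as_rotvec()/1.5
    print("t",s["time"],"pos",s["tool_pos"],"th",round(float(np.arctan2(*R.as_matrix()[[1,0],1])),4),"F",s["contact_force"],"M",s["ft_torque"],"w",round(s["gripper_width"],3),"g",s["grasp_force"])
    print("d",d,"r",r)
E
python3 -m inch '[{"dx":-0.468,"dy":-0.307,"rz":0.861},{"dx":-0.468,"dy":-0.307,"rz":0.861},{"dx":-0.468,"dy":-0.307,"rz":0.861},{"dx":-0.468,"dy":-0.307,"rz":0.861},{"dx":-0.468,"dy":-0.307,"rz":0.861}]' 1
python3 -c "
from h import *
to(.4645,.265,.231,0)
p=lambda u,v:(270+(u-390)/8.667,280+v/6.556)
print(atz('side',p(613,60),.06),atz('side',p(580,160),.06))"
```

```text
t 0.7 pos [0.172  0.6009 0.2314] th 1.292 F [-0.0392  0.2573  0.5428] M [-0.0168 -0.0324 -0.0253] w 0.997 g 0.0
d [-0.467  -0.303   0.0004] r [ 0.     -0.      0.8613]
[ 0.4442 -0.2297] [ 0.407  -0.2612]validation failed for argument at $[0]...
```

```bash
python3 -m inch '[{"dx":-0.467,"dy":-0.303,"dz":0,"rx":0,"ry":0,"rz":0.861},{"dx":-0.467,"dy":-0.303,"dz":0,"rx":0,"ry":0,"rz":0.861},{"dx":-0.467,"dy":-0.303,"dz":0,"rx":0,"ry":0,"rz":0.861},{"dx":-0.467,"dy":-0.303,"dz":0,"rx":0,"ry":0,"rz":0.861},{"dx":-0.467,"dy":-0.303,"dz":0,"rx":0,"ry":0,"rz":0.861}]' 1
python3 -c "
from h import *
to(.4645,.265,.231,0)"
```

```text
time: 1.2
tool_pos: [0.3371, 0.4108, 0.2316]
tool_rot: [0.0, 0.494, 0.869, 0.0]
contact_force: [1.2, 0.3, -0.8]
gripper_width: 1.0
grasp_force: 0.0
t 1.2 pos [0.3371 0.4108 0.2316] th 0.5363 F [ 1.2009  0.3028 -0.8302] M [ 0.0258 -0.0194  0.0674] w 1.0 g 0.0
d [-0.238   0.0438  0.0007] r [ 0.0005 -0.0002  0.3575]
```

```bash
python3 -m inch '[{"dx":-0.238,"dy":0.044,"dz":0,"rx":0,"ry":0,"rz":0.357},{"dx":-0.238,"dy":0.044,"dz":0,"rx":0,"ry":0,"rz":0.357},{"dx":-0.238,"dy":0.044,"dz":0,"rx":0,"ry":0,"rz":0.357},{"dx":-0.238,"dy":0.044,"dz":0,"rx":0,"ry":0,"rz":0.357},{"dx":-0.238,"dy":0.044,"dz":0,"rx":0,"ry":0,"rz":0.357}]' 1
python3 - <<'E'
from h import *
to(.4645,.265,.022,0)
a=[]
for c in("top","side"):
    im=optics.grab_frame(c)[:,:,::-1].copy()
    for X,col in((circ(.4645,.190,.043,.051),(0,255,0)),(circ(.568,-.017,.13,.045),(0,0,255)),(circ(.427,-.2415,.027,.040),(255,0,0))):
        for u,v in np.round(proj(c,X)*4).astype(int): pass
    a.append(im)
x=cv2.resize(a[0][150:270,190:390],(800,480),interpolation=cv2.INTER_CUBIC)
cv2.imwrite("pics/t1.png",a[0]);cv2.imwrite("pics/s1.png",a[1])
# fit of circles to outlines
for c in("top","side"):
    for n in("bowl","lid"):
        o=nets.outline_of(c,n)
        if o:
            m=o[0]["pixels"]; ys,xs=np.nonzero(m); print(c,n,round(o[0]["confidence"],2),xs.min(),xs.max(),ys.min(),ys.max())
            # model silhouette centroid match by IoU shift
            from scipy.optimize import minimize
            pr=[(0,.03,.0),(.043,.051,0)] if n=="bowl" else [(.020,.04,0),(.027,.04,0)]
            def cost(p):
                P=np.vstack([circ(p[0],p[1],z,r) for z,r,_ in pr]+([np.c_[p[0]+.026*np.cos(.69)*np.array([1,-1]),p[1]+.026*np.sin(.69)*np.array([1,-1]),[.06,.06]]] if n=="lid" else []))
                h=cv2.convexHull((proj(c,P)*16).astype(np.int32)); k=np.zeros((384*4,512*4),np.uint8)
                cv2.fillPoly(k,[((h/4.+2)).astype(np.int32)],1)
                return np.abs(cv2.resize(k*255.,(512,384),interpolation=cv2.INTER_AREA)/255-m).sum()
            p0=[.4645,.19] if n=="bowl" else [.427,-.2415]
            r=minimize(cost,p0,method="Nelder-Mead",options=dict(initial_simplex=[p0,[p0[0]+.006,p0[1]],[p0[0],p0[1]+.006]]))
            print(r.x,r.fun,m.sum())
E
```

```text
time: 1.7
tool_pos: [0.4673, 0.2638, 0.2315]
tool_rot: [0.001, 0.707, 0.707, 0.0]
contact_force: [-0.6, 1.0, 0.7]
gripper_width: 0.998
grasp_force: 0.0
t 1.7 pos [0.4673 0.2638 0.2315] th -0.0009 F [-0.6094  1.0117  0.683 ] M [0.0509 0.0076 0.0181] w 0.998 g 0.0
d [ 0.0018 -0.0039  0.2619] r [ 0.0009  0.0007 -0.0006]
top bowl 0.84 223 249 208 238
[0.4648 0.1951] 155.125 601
top lid 0.96 353 375 223 246
[ 0.4308 -0.2379] 30.0625 437
side bowl 0.91 198 230 195 221
[0.4636 0.1902] 25.125 670
side lid 0.61 277 308 289 319
[ 0.425  -0.2432] 77.125 682
```

```bash
python3 -m inch '[{"dx":0,"dy":-0.004,"dz":0.06,"rx":0,"ry":0,"rz":0},{"dx":0,"dy":-0.004,"dz":0.12,"rx":0,"ry":0,"rz":0},{"dx":0,"dy":-0.004,"dz":0.18,"rx":0,"ry":0,"rz":0},{"dx":0,"dy":-0.004,"dz":0.23,"rx":0,"ry":0,"rz":0},{"dx":0,"dy":-0.004,"dz":0.26,"rx":0,"ry":0,"rz":0}]' 1
python3 -m inch '[{"dx":-0.01,"dy":0,"dz":0,"rx":0,"ry":0,"rz":0},{"dx":-0.02,"dy":0,"dz":0,"rx":0,"ry":0,"rz":0},{"dx":-0.03,"dy":0,"dz":0,"rx":0,"ry":0,"rz":0},{"dx":-0.04,"dy":0,"dz":0,"rx":0,"ry":0,"rz":0},{"dx":-0.05,"dy":0,"dz":0,"rx":0,"ry":0,"rz":0}]' 1
python3 -c "
from h import *
to(.4645,.0425,.022,0)"
```

```text
time: 2.5
tool_pos: [0.4581, 0.2675, 0.0195]
tool_rot: [-0.001, 0.704, 0.71, -0.002]
contact_force: [-0.4, -0.3, -0.1]
gripper_width: 1.005
grasp_force: 0.0
time: 3.0
tool_pos: [0.4631, 0.2271, 0.0252]
tool_rot: [0.001, 0.705, 0.709, 0.002]
contact_force: [1.2, 0.7, 0.8]
gripper_width: 1.0
grasp_force: 0.8
t 3.0 pos [0.4631 0.2271 0.0252] th 0.0063 F [1.2003 0.7139 0.7576] M [ 0.126  -0.219   0.0463] w 1.0 g 0.8358778234105557
d [-0.2308  0.0002  0.0037] r [ 0.0026 -0.0009  0.0042]
```

```bash
python3 -m inch '[{"dx":-0.011,"dy":0,"dz":0,"rx":0,"ry":0,"rz":0},{"dx":-0.022,"dy":0,"dz":0,"rx":0,"ry":0,"rz":0},{"dx":-0.033,"dy":0,"dz":0,"rx":0,"ry":0,"rz":0},{"dx":-0.044,"dy":0,"dz":0,"rx":0,"ry":0,"rz":0},{"dx":-0.055,"dy":0,"dz":0,"rx":0,"ry":0,"rz":0}]' 1
python3 -m inch '[{"dx":-0.011,"dy":0,"dz":0,"rx":0,"ry":0,"rz":0},{"dx":-0.022,"dy":0,"dz":0,"rx":0,"ry":0,"rz":0},{"dx":-0.033,"dy":0,"dz":0,"rx":0,"ry":0,"rz":0},{"dx":-0.044,"dy":0,"dz":0,"rx":0,"ry":0,"rz":0},{"dx":-0.055,"dy":0,"dz":0,"rx":0,"ry":0,"rz":0}]' 1
python3 - <<'E'
from h import *
to(.4645,.0425,.022,0)
for c in("side","top"):
    cv2.imwrite(f"pics/{c}2.png",cv2.resize(optics.grab_frame(c)[120:300,150:380,::-1],(759,594)))
    print([(b["bbox"],b["confidence"]) for b in nets.boxes_of(c,"bowl")[:2]])
E
```

```text
time: 3.5
tool_pos: [0.4622, 0.1829, 0.0236]
tool_rot: [-0.0, 0.705, 0.709, 0.0]
contact_force: [-0.3, 2.8, 4.3]
gripper_width: 0.999
grasp_force: 2.6
time: 4.0
tool_pos: [0.4622, 0.1387, 0.0233]
tool_rot: [-0.0, 0.705, 0.709, 0.0]
contact_force: [-0.2, 3.5, 3.7]
gripper_width: 0.999
grasp_force: 2.9
t 4.0 pos [0.4622 0.1387 0.0233] th 0.0065 F [-0.2348  3.5041  3.6933] M [ 0.5386  0.0052 -0.0064] w 0.999 g 2.873804266764637
d [-0.1202  0.0021  0.0016] r [-0.     -0.0001  0.0043]
[([227.8, 224.3, 33.1, 29.7], 0.97)]
[([263.4, 226.8, 18.2, 26.0], 0.73), ([335.1, 152.6, 22.5, 22.5], 0.4)]
```

View pics/side2.png

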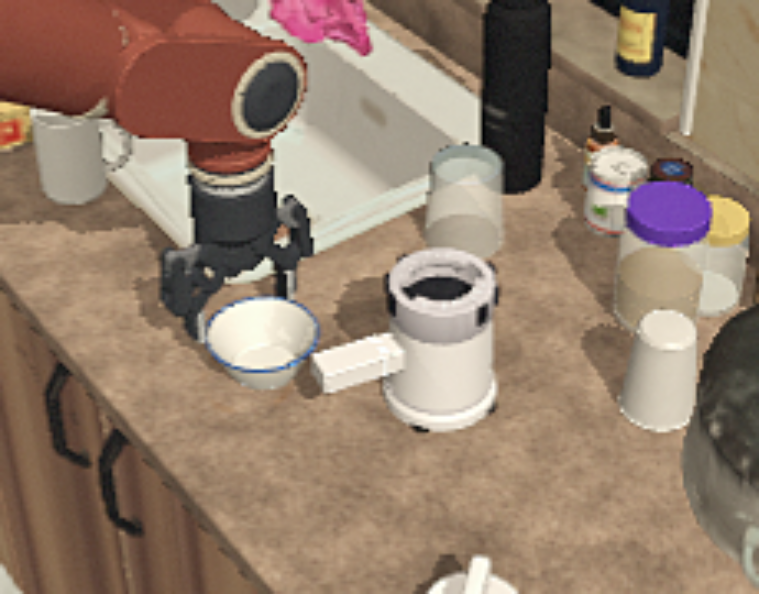

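The bowl is upright against both fingers, with its rim centre at about (263,335) in the side crop and a clear run to the chute.

```bash
python3 -c "
from h import *
print(atz('side',(229.5,221.3),.043))"
python3 -m inch '[{"dx":-0.011,"dy":0,"dz":0,"rx":0,"ry":0,"rz":0},{"dx":-0.022,"dy":0,"dz":0,"rx":0,"ry":0,"rz":0},{"dx":-0.033,"dy":0,"dz":0,"rx":0,"ry":0,"rz":0},{"dx":-0.044,"dy":0,"dz":0,"rx":0,"ry":0,"rz":0},{"dx":-0.055,"dy":0,"dz":0,"rx":0,"ry":0,"rz":0}]' 1
python3 -m inch '[{"dx":-0.011,"dy":0.001,"dz":0,"rx":0,"ry":0,"rz":0},{"dx":-0.022,"dy":0.002,"dz":0,"rx":0,"ry":0,"rz":0},{"dx":-0.033,"dy":0.002,"dz":0,"rx":0,"ry":0,"rz":0},{"dx":-0.044,"dy":0.002,"dz":0,"rx":0,"ry":0,"rz":0},{"dx":-0.052,"dy":0.002,"dz":0,"rx":0,"ry":0,"rz":0}]' 1
python3 - <<'E'
from h import *
to(.4645,.0425,.022,0)
for c in("side","top"):
    cv2.imwrite(f"pics/{c}3.png",cv2.resize(optics.grab_frame(c)[120:300,150:380,::-1],(759,594)))
    print([(b["bbox"],b["confidence"]) for b in nets.boxes_of(c,"bowl")[:2]])
E
```

```text
[0.4601 0.0966]
time: 4.7
tool_pos: [0.4621, 0.0944, 0.0231]
tool_rot: [-0.0, 0.705, 0.709, -0.0]
contact_force: [0.6, 1.4, -0.3]
gripper_width: 1.0
grasp_force: 0.8
time: 5.2
tool_pos: [0.4643, 0.0529, 0.0233]
tool_rot: [0.0, 0.705, 0.709, -0.0]
contact_force: [-0.3, 1.2, 0.8]
gripper_width: 0.996
grasp_force: 0.8
t 5.2 pos [0.4643 0.0529 0.0233] th 0.0061 F [-0.3312  1.2433  0.8299] M [ 0.1524  0.0064 -0.0424] w 0.996 g 0.8113913279612461
d [-0.013   0.0001  0.0016] r [-0.      0.      0.0041]
[([244.6, 239.0, 37.2, 30.2], 0.86)]
[([286.4, 232.6, 8.6, 14.7], 0.52)]
```

View pics/side3.png

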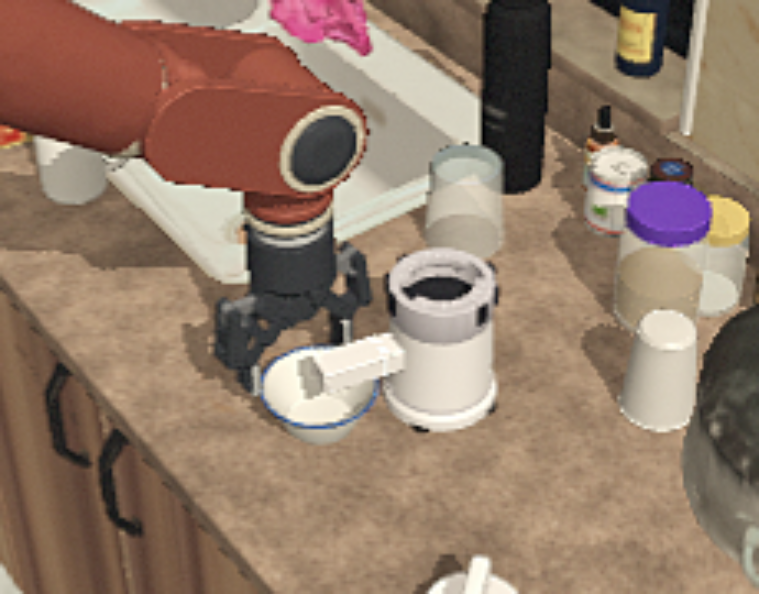

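The bowl rim centre is at (319,390), partly under the chute mouth. It needs about 11 mm more; after that I retreat along +y and lift.

```bash
python3 -m inch '[{"dx":-0.006,"dy":0,"dz":0,"rx":0,"ry":0,"rz":0},{"dx":-0.012,"dy":0,"dz":0,"rx":0,"ry":0,"rz":0},{"dx":-0.014,"dy":0,"dz":0,"rx":0,"ry":0,"rz":0},{"dx":-0.014,"dy":0,"dz":0,"rx":0,"ry":0,"rz":0}]' 1
python3 -m inch '[{"dx":0.01,"dy":0,"dz":0,"rx":0,"ry":0,"rz":0},{"dx":0.03,"dy":0,"dz":0,"rx":0,"ry":0,"rz":0},{"dx":0.06,"dy":0,"dz":0,"rx":0,"ry":0,"rz":0},{"dx":0.09,"dy":0,"dz":0,"rx":0,"ry":0,"rz":0},{"dx":0.12,"dy":0,"dz":0,"rx":0,"ry":0,"rz":0}]' 1
python3 -m inch '[{"dx":0,"dy":0,"dz":-0.3,"rx":0,"ry":0,"rz":0},{"dx":0,"dy":0,"dz":-0.3,"rx":0,"ry":0,"rz":0},{"dx":0,"dy":0,"dz":-0.3,"rx":0,"ry":0,"rz":0},{"dx":0,"dy":0,"dz":-0.3,"rx":0,"ry":0,"rz":0},{"dx":0,"dy":0,"dz":-0.3,"rx":0,"ry":0,"rz":0}]' 1
python3 - <<'E'
from h import *
from scipy.optimize import minimize
to(.4275,-.241,.26,-.88)
for c in("side","top"):
    cv2.imwrite(f"pics/{c}4.png",optics.grab_frame(c)[:,:,::-1])
    for b in nets.outline_of(c,"bowl")[:1]:
        ys,xs=np.nonzero(b["pixels"]); print(c,b["confidence"],xs.min(),xs.max(),ys.min(),ys.max())
        f=lambda p:(lambda P:abs(P[:,0].min()-xs.min())+abs(P[:,0].max()-xs.max())+abs(P[:,1].max()-ys.max()))(proj(c,np.vstack([circ(*p,.043,.051),circ(*p,0,.03)])))
        print(minimize(f,[.467,.002],method="Nelder-Mead").x)
im=cv2.imread("pics/side4.png"); cv2.imwrite("pics/s4c.png",cv2.resize(im[180:280,200:330],(780,600),interpolation=cv2.INTER_CUBIC))
E
```

```text
time: 5.8
tool_pos: [0.4644, 0.0423, 0.0233]
tool_rot: [0.0, 0.705, 0.709, -0.0]
contact_force: [-0.1, -0.1, -0.3]
gripper_width: 1.0
grasp_force: 0.5
time: 6.3
tool_pos: [0.4636, 0.1399, 0.0233]
tool_rot: [0.0, 0.705, 0.709, 0.0]
contact_force: [0.7, -0.1, 0.2]
gripper_width: 1.0
grasp_force: 0.0
time: 6.8
tool_pos: [0.464, 0.1392, 0.2669]
tool_rot: [0.001, 0.705, 0.71, 0.001]
contact_force: [0.0, -0.2, 0.7]
gripper_width: 1.005
grasp_force: 0.0
t 6.8 pos [0.464  0.1392 0.2669] th 0.0071 F [ 0.0116 -0.1715  0.6999] M [ 0.043  -0.0988 -0.0156] w 1.005 g 0.0
d [-0.4749 -0.0491  0.0083] r [ 0.0021 -0.0012  0.5914]
side 0.61 231 266 228 256
[0.4668 0.0058]
top 0.96 276 306 210 238
[0.4661 0.0065]
```

View pics/s4c.png

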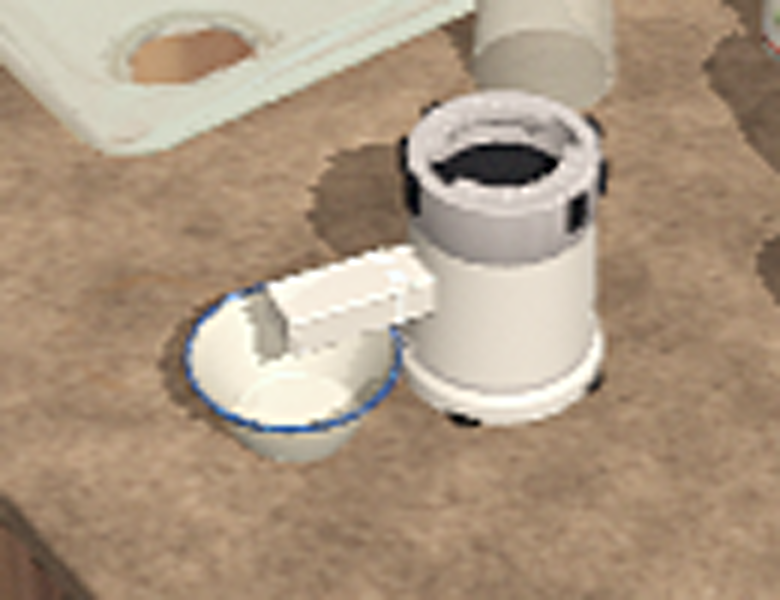

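The bowl stands upright with the chute mouth over it, and my measurement puts it within about 7 mm of the outlet. Next is the lid.

```bash
python3 -m inch '[{"dx":-0.475,"dy":-0.049,"dz":0,"rx":0,"ry":0,"rz":0.59},{"dx":-0.475,"dy":-0.049,"dz":0,"rx":0,"ry":0,"rz":0.59},{"dx":-0.475,"dy":-0.049,"dz":0,"rx":0,"ry":0,"rz":0.59},{"dx":-0.475,"dy":-0.049,"dz":0,"rx":0,"ry":0,"rz":0.59},{"dx":-0.475,"dy":-0.049,"dz":0,"rx":0,"ry":0,"rz":0.59}]' 1
python3 -c "
from h import *
to(.4275,-.241,.12,-.88)"
```

```text
time: 7.5
tool_pos: [0.4383, -0.1114, 0.2607]
tool_rot: [-0.001, 0.917, 0.399, -0.001]
contact_force: [1.6, 0.2, 0.2]
gripper_width: 0.999
grasp_force: 0.0
t 7.5 pos [ 0.4383 -0.1114  0.2607] th -0.7492 F [1.5515 0.187  0.1801] M [-0.0116  0.0131 -0.0333] w 0.999 g 0.0
d [-0.1276  0.1011  0.1756] r [-0.0023  0.0009  0.0872]
```

```bash
python3 -m inch '[{"dx":-0.128,"dy":0.101,"dz":0.17,"rx":0,"ry":0,"rz":0.087},{"dx":-0.128,"dy":0.101,"dz":0.17,"rx":0,"ry":0,"rz":0.087},{"dx":-0.128,"dy":0.101,"dz":0.17,"rx":0,"ry":0,"rz":0.087},{"dx":-0.128,"dy":0.101,"dz":0.17,"rx":0,"ry":0,"rz":0.087},{"dx":-0.128,"dy":0.101,"dz":0.17,"rx":0,"ry":0,"rz":0.087}]' 1
python3 - <<'E'
from h import *
to(.4275,-.241,.034,-.88)
a=optics.grab_frame("side")[255:335,240:340,::-1]; b=optics.grab_frame("top")[180:260,320:420,::-1]
cv2.imwrite("pics/l5.png",np.hstack([cv2.resize(q,(400,320),interpolation=cv2.INTER_CUBIC) for q in(a,b)]))
E
```

```text
time: 8.0
tool_pos: [0.4254, -0.2396, 0.1197]
tool_rot: [-0.005, 0.941, 0.34, -0.004]
contact_force: [-0.8, 0.3, -0.7]
gripper_width: 1.0
grasp_force: 0.0
t 8.0 pos [ 0.4254 -0.2396  0.1197] th -0.8777 F [-0.7568  0.2823 -0.7437] M [ 0.0022  0.0192 -0.0088] w 1.0 g 0.0
d [0.0012 0.0044 0.107 ] r [-0.0086  0.0024  0.0016]
```

View pics/l5.png

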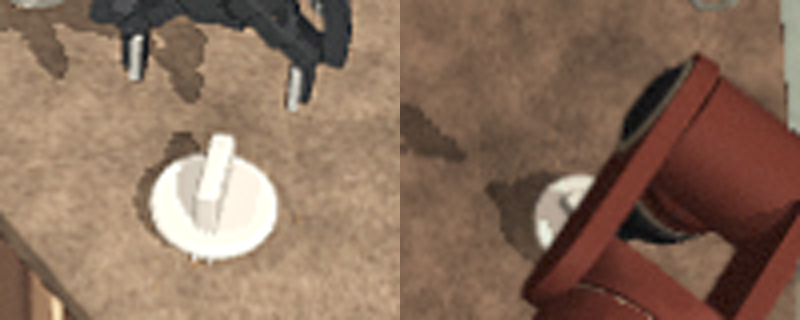

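The fingers straddle the bar, with tips at (137,78) and (292,108) and the bar midway between them. Descend and close.

```bash
python3 -m inch '[{"dx":0.001,"dy":0.003,"dz":0.04,"rx":0,"ry":0,"rz":0},{"dx":0.001,"dy":0.003,"dz":0.08,"rx":0,"ry":0,"rz":0},{"dx":0.001,"dy":0.003,"dz":0.1,"rx":0,"ry":0,"rz":0},{"dx":0.001,"dy":0.003,"dz":0.106,"rx":0,"ry":0,"rz":0},{"dx":0.001,"dy":0.003,"dz":0.106,"rx":0,"ry":0,"rz":0}]' 1
python3 -m inch '[{"dx":0,"dy":0,"dz":0,"rx":0,"ry":0,"rz":0},{"dx":0,"dy":0,"dz":0,"rx":0,"ry":0,"rz":0},{"dx":0,"dy":0,"dz":0,"rx":0,"ry":0,"rz":0},{"dx":0,"dy":0,"dz":0,"rx":0,"ry":0,"rz":0},{"dx":0,"dy":0,"dz":0,"rx":0,"ry":0,"rz":0}]' -1
python3 -m inch '[{"dx":0,"dy":0,"dz":0,"rx":0,"ry":0,"rz":0},{"dx":0,"dy":0,"dz":0,"rx":0,"ry":0,"rz":0},{"dx":0,"dy":0,"dz":0,"rx":0,"ry":0,"rz":0}]' -1
```

```text
time: 8.6
tool_pos: [0.4325, -0.2409, 0.0428]
tool_rot: [0.0, 0.94, 0.342, 0.0]
contact_force: [0.6, 0.4, -0.5]
gripper_width: 0.997
grasp_force: 0.0
time: 9.1
tool_pos: [0.4321, -0.2418, 0.0428]
tool_rot: [0.0, 0.94, 0.341, 0.0]
contact_force: [4.1, -4.6, -2.9]
gripper_width: 0.155
grasp_force: 49.6
time: 9.4
tool_pos: [0.432, -0.2417, 0.0425]
tool_rot: [-0.0, 0.94, 0.341, -0.0]
contact_force: [-0.4, 0.4, -0.4]
gripper_width: 0.144
grasp_force: 61.3
```

```bash
python3 -m inch '[{"dx":0,"dy":0,"dz":0,"rx":0,"ry":0,"rz":0},{"dx":0,"dy":0,"dz":0,"rx":0,"ry":0,"rz":0},{"dx":0.002,"dy":0,"dz":0.006,"rx":0,"ry":0,"rz":0},{"dx":0.004,"dy":0,"dz":0.01,"rx":0,"ry":0,"rz":0},{"dx":0.004,"dy":0,"dz":0.01,"rx":0,"ry":0,"rz":0}]' -0.3
python3 -m inch '[{"dx":0,"dy":0,"dz":0,"rx":0,"ry":0,"rz":0},{"dx":0,"dy":0,"dz":0,"rx":0,"ry":0,"rz":0},{"dx":0,"dy":0,"dz":0,"rx":0,"ry":0,"rz":0},{"dx":0,"dy":0,"dz":0,"rx":0,"ry":0,"rz":0},{"dx":0,"dy":0,"dz":0,"rx":0,"ry":0,"rz":0}]' -1
python3 -m inch '[{"dx":0,"dy":0,"dz":-0.06,"rx":0,"ry":0,"rz":0},{"dx":0,"dy":0,"dz":-0.12,"rx":0,"ry":0,"rz":0},{"dx":0,"dy":0,"dz":-0.18,"rx":0,"ry":0,"rz":0},{"dx":0,"dy":0,"dz":-0.22,"rx":0,"ry":0,"rz":0},{"dx":0,"dy":0,"dz":-0.22,"rx":0,"ry":0,"rz":0}]' -1
python3 -c "
from h import *
to(.568,-.017,.212,-.88-.87)"
```

```text
time: 9.9
tool_pos: [0.4341, -0.2391, 0.0336]
tool_rot: [-0.001, 0.94, 0.342, -0.0]
contact_force: [-0.8, 0.1, -0.4]
gripper_width: 0.35
grasp_force: 0.0
time: 10.4
tool_pos: [0.4344, -0.2396, 0.0345]
tool_rot: [-0.0, 0.94, 0.341, -0.0]
contact_force: [-0.4, 0.3, -0.9]
gripper_width: 0.151
grasp_force: 59.9
time: 10.9
tool_pos: [0.4372, -0.2416, 0.2175]
tool_rot: [0.005, 0.94, 0.341, 0.003]
contact_force: [0.1, -0.1, -0.3]
gripper_width: 0.149
grasp_force: 59.9
t 10.9 pos [ 0.4372 -0.2416  0.2175] th -0.8739 F [ 0.0561 -0.1243 -0.3187] M [ 0.0041 -0.1023  0.0157] w 0.149 g 59.907506704330444
d [ 0.3056 -0.1105  0.0064] r [ 0.0066 -0.0051  0.584 ]
```

```bash
python3 -m inch '[{"dx":0.31,"dy":-0.105,"dz":0,"rx":0,"ry":0,"rz":0.584},{"dx":0.31,"dy":-0.105,"dz":0,"rx":0,"ry":0,"rz":0.584},{"dx":0.31,"dy":-0.105,"dz":0,"rx":0,"ry":0,"rz":0.584},{"dx":0.31,"dy":-0.105,"dz":0,"rx":0,"ry":0,"rz":0.584},{"dx":0.31,"dy":-0.105,"dz":0,"rx":0,"ry":0,"rz":0.584}]' -1
python3 -c "
from h import *
to(.574,-.018,.210,-1.75)"
```

```text
time: 11.4
tool_pos: [0.551, -0.0478, 0.2091]
tool_rot: [-0.0, 1.0, 0.011, -0.001]
contact_force: [0.6, -0.6, -1.3]
gripper_width: 0.149
grasp_force: 59.9
t 11.4 pos [ 0.551  -0.0478  0.2091] th -1.5495 F [ 0.6384 -0.5624 -1.2932] M [ 0.0025 -0.0461  0.0096] w 0.149 g 59.8671019077301
d [ 0.0296 -0.0366 -0.0012] r [-0.0001  0.0012  0.1337]
```

```bash
python3 -m inch '[{"dx":0.03,"dy":-0.036,"dz":0,"rx":0,"ry":0,"rz":0.133},{"dx":0.03,"dy":-0.036,"dz":0,"rx":0,"ry":0,"rz":0.133},{"dx":0.03,"dy":-0.036,"dz":0,"rx":0,"ry":0,"rz":0.133},{"dx":0.03,"dy":-0.036,"dz":0,"rx":0,"ry":0,"rz":0.133},{"dx":0.03,"dy":-0.036,"dz":0,"rx":0,"ry":0,"rz":0.133}]' -1
python3 - <<'E'
from h import *
to(.574,-.018,.210,-1.75)
for c in("side","top"): cv2.imwrite(f"pics/{c}6.png",optics.grab_frame(c)[:,:,::-1])
for n in("lid","grinder"):
    for c in("side","top"): print(c,n,[(np.round(b["bbox"],1),b["confidence"]) for b in nets.boxes_of(c,n)[:1]])
a=cv2.imread("pics/side6.png")[165:260,240:325]; b=cv2.imread("pics/top6.png")[140:235,260:345]
cv2.imwrite("pics/l6.png",np.hstack([cv2.resize(q,(395,442),interpolation=cv2.INTER_CUBIC) for q in(a,b)]))
E
```

```text
time: 11.9
tool_pos: [0.5736, -0.0206, 0.2099]
tool_rot: [0.0, 0.996, -0.086, -0.0]
contact_force: [0.4, -0.5, -0.6]
gripper_width: 0.155
grasp_force: 59.8
t 11.9 pos [ 0.5736 -0.0206  0.2099] th -1.7434 F [ 0.3863 -0.5412 -0.6313] M [ 0.035  -0.0164 -0.0036] w 0.155 g 59.80312407016754
d [-0.0001 -0.0033 -0.0001] r [0.0001 0.0006 0.0044]
side lid [(array([284.7, 185.2,  28.2,  25.5]), 0.59)]
top lid [(array([306.2, 183.2,  22.3,  16.3]), 0.63)]
side grinder [(array([271.9, 224.8,  54.7,  53.1]), 0.97)]
top grinder []
```

View pics/l6.png

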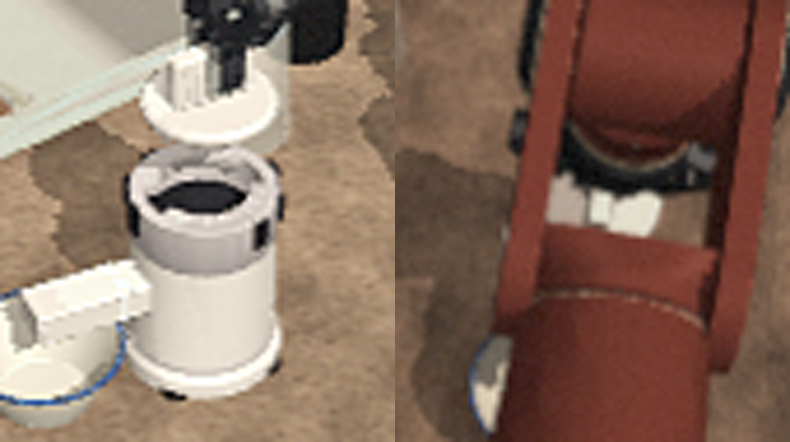

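The lid is held level above the socket; in the side crop the brim is centred at about (210,97) and the rim at about (204,195). The top view is blocked by the arm, so I'll fit circles to edges in the side image.

```bash
cat > fit.py <<'E'
from h import *
from scipy.ndimage import map_coordinates as mc
from scipy.optimize import minimize
def fit(c,im,circs,p0,arc=None,rng=.008):
    "circs: (z,r) ; maximise radial edge contrast; arc=(centre angle, half width) world"
    g=cv2.GaussianBlur(im.astype(np.float32).mean(2),(0,0),.7)
    def S(p):
        s=0
        for z,r in circs:
            a=np.linspace(0,2*np.pi,180,endpoint=False)
            if arc: a=arc[0]+np.linspace(-arc[1],arc[1],120)
            P=lambda rr:proj(c,np.c_[p[0]+rr*np.cos(a),p[1]+rr*np.sin(a),0*a+z])
            f=lambda q:mc(g,[q[:,1],q[:,0]],order=1)
            s+=np.median(f(P(r-.0025))-f(P(r+.0025)))+np.mean(np.clip(f(P(r-.0025))-f(P(r+.0025)),-10,60))
        return s
    G=np.arange(-rng,rng+1e-9,.0005)
    V=np.array([[S((p0[0]+i,p0[1]+j)) for j in G] for i in G]); k=np.unravel_index(V.argmax(),V.shape)
    return p0[0]+G[k[0]],p0[1]+G[k[1]],V.max()
E
python3 - <<'E'
from fit import *
L=lambda n:cv2.imread(f"pics/{n}.png")[:,:,::-1]
o,_=ray("side",(256,192)); print("cam",o)
th=np.arctan2(o[1]+.017,o[0]-.568)
print("rim top", fit("top",L("top0"),[(.13,.045)],(.568,-.017)))
print("rim side0", fit("side",L("side0"),[(.13,.045)],(.568,-.017)))
print("rim side4", fit("side",L("side4"),[(.13,.045)],(.568,-.017)))
print("lid0 top", fit("top",L("top0"),[(.027,.04)],(.427,-.2415)))
print("lid0 side", fit("side",L("side0"),[(.027,.04)],(.427,-.2415)),fit("side",L("side0"),[(.020,.04)],(.427,-.2415),(th,1.3)))
z=.2099-.0345
print("lid side6", fit("side",L("side6"),[(z+.02,.04)],(.568,-.018),(th,1.4)))
E
```

```text
cam [-0.09   -0.8417  1.0027]Traceback (most recent call last):
  File "<stdin>", line 5, in <module>
  File "fit.py", line 17, in fit
    V=np.array([[S((p0[0]+i,p0[1]+j)) for j in G] for i in G]); k=np.unravel_index(V.argmax(),V.shape)
                 ~^^^^^^^^^^^^^^^^^^^
  File "fit.py", line 14, in S
    s+=np.median(f(P(r-.0025))-f(P(r+.0025)))+np.mean(np.clip(f(P(r-.0025))-f(P(r+.0025)),-10,60))
                   ~^^^^^^^^^
  File "fit.py", line 12, in <lambda>
    P=lambda rr:proj(c,np.c_[p[0]+rr*np.cos(a),p[1]+rr*np.sin(a),0*a+z])
                ~~~~^^^^^^^^^^^^^^^^^^^^^^^^^^^^^^^^^^^^^^^^^^^^^^^^^^^^
  File "h.py", line 13, in proj
    i=optics.camera_info(c); p=np.atleast_2d(X)@np.array(i["R"]).T+i["t"]; s=p[:,:2]/p[:,2:]
ValueError: time passes only in moves, steps and waits
```

```bash
python3 -m inch '[{"dx":0,"dy":-0.006,"dz":0.012,"rx":0,"ry":0,"rz":0},{"dx":0,"dy":-0.006,"dz":0.024,"rx":0,"ry":0,"rz":0},{"dx":0,"dy":-0.006,"dz":0.036,"rx":0,"ry":0,"rz":0},{"dx":0,"dy":-0.006,"dz":0.042,"rx":0,"ry":0,"rz":0},{"dx":0,"dy":-0.006,"dz":0.042,"rx":0,"ry":0,"rz":0}]' -1
python3 - <<'E'
from fit import *
to(.574,-.0155,.1445,-1.75)
im=optics.grab_frame("side"); cv2.imwrite("pics/side7.png",im[:,:,::-1])
th=np.arctan2(-.8417+.017,-.09-.568)
z=state()["tool_pos"][2]-.0345
for w in(1.2,1.5): print("lid", fit("side",im,[(z+.02,.04)],(.568,-.018),(th,w)))
print(fit("side",im,[(.13,.045)],(.568,-.018),(th,1.)))
cv2.imwrite("pics/l7.png",cv2.resize(im[165:235,245:325,::-1],(800,600)[:1]+(600,),interpolation=cv2.INTER_CUBIC))
E
```

```text
time: 12.7
tool_pos: [0.5741, -0.0152, 0.1752]
tool_rot: [-0.0, 0.996, -0.086, -0.001]
contact_force: [-0.6, -0.2, -1.4]
gripper_width: 0.151
grasp_force: 59.8
t 12.7 pos [ 0.5741 -0.0152  0.1752] th -1.7431 F [-0.6363 -0.2037 -1.3791] M [ 0.0271 -0.0793  0.0152] w 0.151 g 59.84130263328552
d [0.0001 0.0004 0.0383] r [0.0001 0.0019 0.0046]
lid (np.float64(0.5685), np.float64(-0.01749999999999999), np.float32(125.83103))
lid (np.float64(0.5685), np.float64(-0.01749999999999999), np.float32(124.979355))
(np.float64(0.5685), np.float64(-0.020499999999999994), np.float32(63.192905))
```

View pics/l7.png

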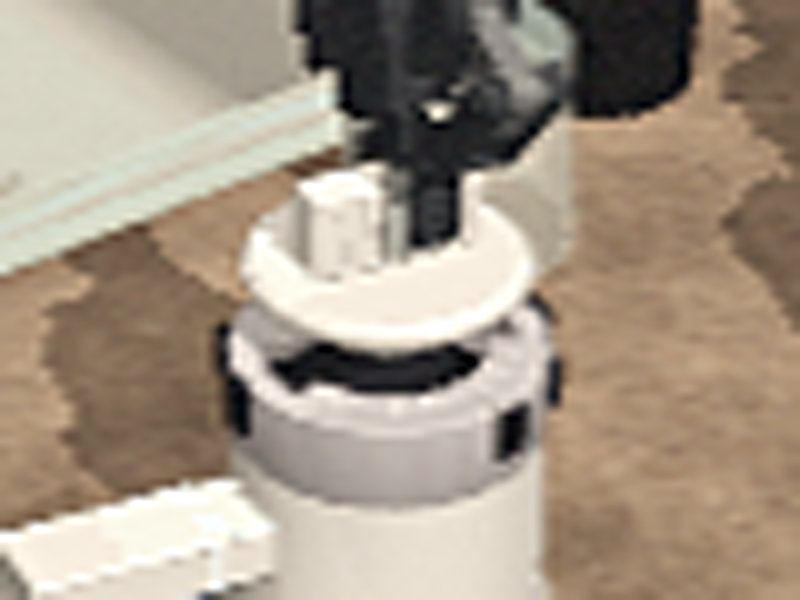

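The brim spans columns 243–535 and the rim 228–550, so both are centred on 389: lateral alignment is good. I'll lower it while watching the force.

```bash
python3 -m inch '[{"dx":0,"dy":0,"dz":0.006,"rx":0,"ry":0,"rz":0.004},{"dx":0,"dy":0,"dz":0.012,"rx":0,"ry":0,"rz":0.004},{"dx":0,"dy":0,"dz":0.018,"rx":0,"ry":0,"rz":0.004},{"dx":0,"dy":0,"dz":0.02,"rx":0,"ry":0,"rz":0.004}]' -1
python3 -m inch '[{"dx":0,"dy":0,"dz":0.003,"rx":0,"ry":0,"rz":0},{"dx":0,"dy":0,"dz":0.006,"rx":0,"ry":0,"rz":0},{"dx":0,"dy":0,"dz":0.009,"rx":0,"ry":0,"rz":0},{"dx":0,"dy":0,"dz":0.009,"rx":0,"ry":0,"rz":0}]' -1
python3 -c "
from h import *
to(.574,-.0155,.1445,-1.75)"
```

```text
time: 13.15
tool_pos: [0.5746, -0.0153, 0.1601]
tool_rot: [-0.0, 0.996, -0.089, -0.001]
contact_force: [0.1, 0.7, -0.5]
gripper_width: 0.15
grasp_force: 59.8
time: 13.55
tool_pos: [0.5748, -0.0153, 0.1533]
tool_rot: [-0.0, 0.996, -0.089, -0.0]
contact_force: [-0.3, 0.4, -0.6]
gripper_width: 0.15
grasp_force: 59.8
t 13.55 pos [ 0.5748 -0.0153  0.1533] th -1.7491 F [-0.3487  0.422  -0.5533] M [ 0.0362 -0.0033  0.0242] w 0.15 g 59.84866976737976
d [-0.0009  0.0005  0.011 ] r [-0.      0.0005  0.0006]
```

```bash
python3 -m inch '[{"dx":0,"dy":0,"dz":0.003,"rx":0,"ry":0,"rz":0},{"dx":0,"dy":0,"dz":0.006,"rx":0,"ry":0,"rz":0},{"dx":0,"dy":0,"dz":0.009,"rx":0,"ry":0,"rz":0},{"dx":0,"dy":0,"dz":0.01,"rx":0,"ry":0,"rz":0},{"dx":0,"dy":0,"dz":0.01,"rx":0,"ry":0,"rz":0}]' -1
python3 -m inch '[{"dx":0,"dy":0,"dz":0.002,"rx":0,"ry":0,"rz":0},{"dx":0,"dy":0,"dz":0.002,"rx":0,"ry":0,"rz":0}]' -1
python3 -c "
from h import *
to(.574,-.0155,.1445,-1.75)"
```

```text
time: 14.05
tool_pos: [0.5748, -0.0153, 0.1455]
tool_rot: [0.0, 0.996, -0.089, -0.0]
contact_force: [-0.4, 0.2, -0.8]
gripper_width: 0.151
grasp_force: 59.8
time: 14.25
tool_pos: [0.5752, -0.0154, 0.1444]
tool_rot: [-0.0, 0.996, -0.089, 0.0]
contact_force: [0.7, -0.1, 0.2]
gripper_width: 0.149
grasp_force: 59.9
t 14.25 pos [ 0.5752 -0.0154  0.1444] th -1.7492 F [ 0.7484 -0.1415  0.167 ] M [-0.0376 -0.0578 -0.0061] w 0.149 g 59.86352562904358
d [-0.0015  0.0005 -0.0001] r [-0.     -0.0004  0.0006]
```

No force so far; I'll go down a little more until the brim seats.

```bash
python3 -m inch '[{"dx":0,"dy":0,"dz":0.001,"rx":0,"ry":0,"rz":0},{"dx":0,"dy":0,"dz":0.0015,"rx":0,"ry":0,"rz":0},{"dx":0,"dy":0,"dz":0.0015,"rx":0,"ry":0,"rz":0}]' -1
python3 -m inch '[{"dx":0,"dy":0,"dz":0.001,"rx":0,"ry":0,"rz":0},{"dx":0,"dy":0,"dz":0.0015,"rx":0,"ry":0,"rz":0},{"dx":0,"dy":0,"dz":0.0015,"rx":0,"ry":0,"rz":0}]' -1
```

```text
time: 14.55
tool_pos: [0.5753, -0.0153, 0.1443]
tool_rot: [0.0, 0.996, -0.089, 0.0]
contact_force: [-2.5, 0.7, 4.7]
gripper_width: 0.152
grasp_force: 60.9
time: 14.85
tool_pos: [0.5753, -0.0153, 0.1443]
tool_rot: [0.0, 0.996, -0.089, 0.0]
contact_force: [-5.6, 0.7, 10.3]
gripper_width: 0.156
grasp_force: 61.5
```

```bash
python3 -m inch '[{"dx":-0.001,"dy":0.001,"dz":0,"rx":0,"ry":0,"rz":0.07},{"dx":-0.001,"dy":0.002,"dz":0,"rx":0,"ry":0,"rz":0.14},{"dx":-0.001,"dy":0.0025,"dz":0,"rx":0,"ry":0,"rz":0.2},{"dx":-0.001,"dy":0.003,"dz":0,"rx":0,"ry":0,"rz":0.25},{"dx":-0.001,"dy":0.003,"dz":0,"rx":0,"ry":0,"rz":0.25}]' -1
python3 -c "
from h import *
to(.574,-.018,.1443,-2.36)"
```

```text
time: 15.35
tool_pos: [0.5756, -0.0178, 0.1445]
tool_rot: [-0.0, 0.962, -0.274, 0.002]
contact_force: [0.7, 1.1, 8.2]
gripper_width: 0.153
grasp_force: 61.0
t 15.35 pos [ 0.5756 -0.0178  0.1445] th -2.1251 F [0.7208 1.0817 8.1764] M [0.0303 0.0985 0.0901] w 0.153 g 60.978301763534546
d [-0.0016  0.0013  0.0002] r [-0.0016 -0.0028  0.1566]
```

```bash
python3 -m inch '[{"dx":-0.0005,"dy":0.0005,"dz":0,"rx":0,"ry":0,"rz":0.06},{"dx":-0.001,"dy":0.001,"dz":0,"rx":0,"ry":0,"rz":0.12},{"dx":-0.001,"dy":0.001,"dz":0,"rx":0,"ry":0,"rz":0.157},{"dx":-0.001,"dy":0.001,"dz":0,"rx":0,"ry":0,"rz":0.157},{"dx":-0.001,"dy":0.001,"dz":0,"rx":0,"ry":0,"rz":0.157}]' -1
python3 - <<'E'
from fit import *
to(.574,-.018,.1443,-2.36)
im=optics.grab_frame("side"); cv2.imwrite("pics/side8.png",im[:,:,::-1])
cv2.imwrite("pics/l8.png",cv2.resize(im[165:255,235:325,::-1],(600,600),interpolation=cv2.INTER_CUBIC))
E
```

```text
time: 15.85
tool_pos: [0.5747, -0.0187, 0.1445]
tool_rot: [-0.0, 0.923, -0.384, 0.003]
contact_force: [1.8, -1.0, 5.9]
gripper_width: 0.15
grasp_force: 60.9
t 15.85 pos [ 0.5747 -0.0187  0.1445] th -2.3596 F [ 1.8185 -1.0064  5.9116] M [-0.281   0.0303  0.0643] w 0.15 g 60.88798999786377
d [-0.0012  0.      0.0002] r [-0.0015 -0.0034  0.0002]
```

View pics/l8.png

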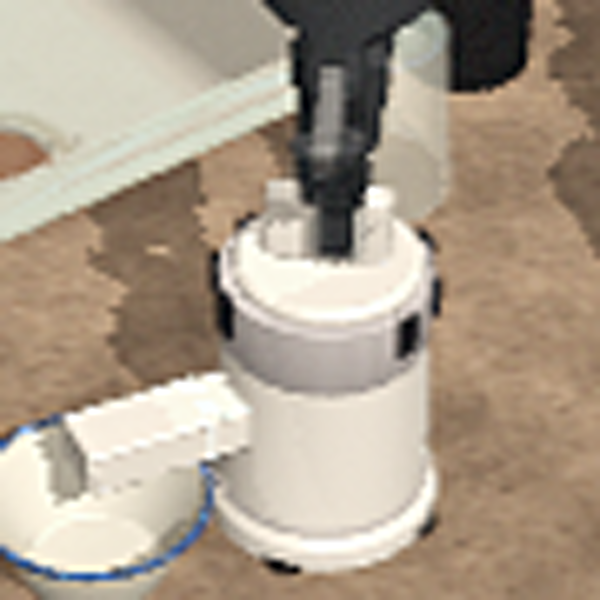

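The lid is home and level, with the bar lying horizontally in the picture towards the single mark near (435,295). I'll hold it for just over a second and check.

```bash
for k in 1 2 3; do python3 -m inch '[{"dx":0,"dy":0,"dz":0,"rx":0,"ry":0,"rz":0},{"dx":0,"dy":0,"dz":0,"rx":0,"ry":0,"rz":0},{"dx":0,"dy":0,"dz":0,"rx":0,"ry":0,"rz":0},{"dx":0,"dy":0,"dz":0,"rx":0,"ry":0,"rz":0},{"dx":0,"dy":0,"dz":0,"rx":0,"ry":0,"rz":0}]' -1; done
python3 -c "
from fit import *
to(.574,-.018,.1443,-2.36)
im=optics.grab_frame('side'); th=-2.244
print('lid',fit('side',im,[(.157,.04)],(.568,-.018)),'rim',fit('side',im,[(.13,.045)],(.568,-.018),(th,1.)), fit('side',im,[(.150,.04)],(.568,-.018),(th,1.2)))
for c in('side',): print([(b['bbox'],b['confidence']) for b in nets.boxes_of(c,'bowl')[:1]])"
```

```text
time: 16.4
tool_pos: [0.5747, -0.0187, 0.1445]
tool_rot: [-0.0, 0.923, -0.384, 0.003]
contact_force: [0.8, -2.1, 6.0]
gripper_width: 0.152
grasp_force: 60.9
time: 16.9
tool_pos: [0.5746, -0.0186, 0.1445]
tool_rot: [-0.0, 0.923, -0.384, 0.003]
contact_force: [0.3, -1.6, 6.2]
gripper_width: 0.153
grasp_force: 60.9
time: 17.4
tool_pos: [0.5746, -0.0187, 0.1445]
tool_rot: [-0.0, 0.923, -0.384, 0.003]
contact_force: [1.2, -2.1, 5.9]
gripper_width: 0.148
grasp_force: 60.9
t 17.4 pos [ 0.5746 -0.0187  0.1445] th -2.3596 F [ 1.2124 -2.0834  5.9425] M [-0.2647 -0.0178  0.0002] w 0.148 g 60.88758945465088
d [-0.0012 -0.      0.0002] r [-0.0015 -0.0034  0.0002]
lid (np.float64(0.5599999999999999), np.float64(-0.026), np.float32(10.946321)) rim (np.float64(0.5685), np.float64(-0.020499999999999994), np.float32(60.811306)) (np.float64(0.5599999999999999), np.float64(-0.01549999999999999), np.float32(12.61039))
[([248.5, 242.4, 36.2, 27.2], 0.61)]
```

```bash
python3 -c "
from plant import ticket
print(ticket.job_done())"
```

```text
the job is handed in; nothing more can be done
None
```

I handed the job in at about 17 s with the bowl let go under the chute (about 7 mm off by my estimate) and the lid fully home, gripped and held about 0.61 rad clockwise at the half-way mark; the hand-in gave no verdict, and I could not read the ring directly.

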